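Slide the specimen carrier home on the microscope stage and uncover it

TASK

Get the specimen ready for viewing: slide the covered aluminium carrier along the stage, without lifting it, until it sits square and fully home in the corner against both steel stops under the condenser, with its orange cover still on. Then take the cover off by its yellow rib, leaving the carrier home, and set it down flat, rib up, inside the blue tray without dropping it. Keep clear of the condenser and leave the other things on the bench where they are.

Things in the scene. Friction and masses are not known exactly. Their poses are not given: they have to be found in the camera images.
- home (a point): Point fixed over the microscope's black stage: where carrier_mid lies when the carrier is home. Axes: x along the carrier's long side, away from the robot, to the end stop; y to the side stop; z up. The flat stage top is 9 mm below it (120 mm above the bench), x -175 to +115 mm, y -125 to +125 mm. The microscope is fixed; its place and turn vary.
- corner (a point): The corner where the stops' inner faces meet the stage top: x +60, y +35, z -9 mm from home, same axes. Two steel stops, 10 mm thick and 12 mm high: the side stop's face runs from here 200 mm towards -x, the end stop's face 65 mm towards -y.
- microscope: The white microscope stand that carries the stage; fixed. Origin on the bench straight below home, same axes. A white pillar stands beyond the side stop (y +180 to +270, x -50 to +50 mm, 470 mm high) and carries an arm over the stage (80 mm wide in x, underside 390 mm above the bench) that holds the condenser.
- condenser_bottom (a point): Centre of the white condenser's underside, 130 mm above the stage top, right above home. Radius 34 mm there, 50 mm at 40 mm higher, then a black disc (radius 60 mm, 22 mm thick) and a neck to the arm. A tool pointing straight down at the rib strikes it: lean the tool's body back towards -x of home, 35 to 45 degrees.
- condenser: The condenser itself, fixed to the microscope; origin on the bench straight below it. Not to be touched.
- carrier_mid (a point): Centre, half-way up, of the loose aluminium carrier: 120 (x) by 70 (y) by 18 mm high, 0.25 to 0.42 kg, flat on the stage short of the corner and turned up to 13 degrees. Own axes: x along the long side (to the end stop when home), z up. Its top is a floor 14 mm above the stage with a rim 4 mm wide and 4 mm high all round, which holds the cover with 2 mm play on each side.
- cover_mid (a point): Centre of the cover's flat orange plate, half-way through its 4 mm thickness. Plate 108 (x) by 58 mm (y), loose inside the carrier's rim, underside 14 mm and top 18 mm above the stage. 60 g. Axes: x along the long side, like the carrier's, z up.
- cover_rib (a point): Middle of the yellow grip rib on the cover: 36 mm long (x), 10 mm wide (y), 24 mm high (from 18 to 42 mm above the stage). It stands on the cover's centre line, 34 mm from the plate's centre towards -x, the end away from the end stop. This point is 12 mm above the plate's top and 14 mm above cover_mid. Axes as cover_mid.
- tray_floor (a point): Centre of the inner floor of the blue open tray that takes the cover, fixed on the bench: outside 190 mm (x) by 140 mm (y) by 12 mm high, walls 5 mm, inside 180 by 130 mm, floor 5 mm above the bench. Axes: x along its long side, z up; its place and turn vary.
- slide_box: Green slide box, 80 x 90 x 30 mm, a bystander; origin at the centre of its underside.
- oil_bottle: Small amber bottle, 36 mm across, 75 mm high, a bystander; origin at the centre of its underside.
- objective_can: White cylindrical can, 44 mm across, 70 mm high, a bystander; origin at the centre of its underside.
Things that resemble listed ones, but are neither listed nor needed, are in the scene too. What is shaped like the part that bears carrier_mid but pink is not meant. What is shaped like the part that bears cover_mid but red is not meant.

How it is judged (in metres and radians):
On the way:
1. the carrier is home against both stops (within 3 mm each way and 0.04 rad), with the cover still in place on it (x of carrier_mid in the frame of home between -0.003 and 0.003 m and y of carrier_mid in the frame of home between -0.003 and 0.003 m and z of carrier_mid in the frame of home between -0.003 and 0.003 m and angle between the x axis of carrier_mid and the x axis of home, either way round below 0.04 rad and distance between cover_mid and carrier_mid below 0.012 m), for 0.2 s.
At the end, for the whole second after the job is handed in: The carrier lies flat on the stage within 3 mm of home each way and within 0.04 rad of square; the cover lies at rest flat on the floor of the blue tray, rib up (tilt under 0.06 rad), wholly inside its walls; both are let go (x of carrier_mid in the frame of home between -0.003 and 0.003 m and y of carrier_mid in the frame of home between -0.003 and 0.003 m and z of carrier_mid in the frame of home between -0.003 and 0.003 m and angle between the x axis of carrier_mid and the x axis of home, either way round below 0.04 rad and x of cover_mid in the frame of tray_floor between -0.06 and 0.06 m and y of cover_mid in the frame of tray_floor between -0.05 and 0.05 m and z of cover_mid in the frame of tray_floor below 0.005 m and z of cover_rib in the frame of tray_floor above 0.012 m and angle between cover_mid's own z axis and vertical below 0.06 rad and linear speed of each of cover, carrier below 0.02 m/s); the robot touches nothing.
It fails at once if the carrier is lifted more than 10 mm off the stage, or falls off it (z of carrier_mid in the frame of home above 0.01 m or z of carrier_mid in the frame of home below -0.01 m).
It fails at once if the condenser is struck or pressed with more than 3 N (contact force between anything else and condenser above 3 N).
It fails at once if the cover is dropped (falls freely from more than about 20 mm) (contact force between the fingers and cover below 0.02 N and linear speed of cover above 0.6 m/s).
It fails at once if a bystander is moved more than 20 mm (distance of any of slide_box, oil_bottle, objective_can from where it was at the start of the episode above 0.02 m).
It also fails if it takes over 72 s, if anything falls off the work surface, if the arm or the gripper's body presses on something with over 40 N, if the wrist force passes 120 N, or if a joint passes its speed limit or range.

ROBOT

A 6-joint arm with a two-finger parallel gripper is mounted at the origin on the work surface. World frame = base frame: x ahead of the robot, y to its left, z up, the work surface at z = 0. Lengths are in mm, angles in rad, forces in N, time in s.
With the tool pointing down it reaches from about 350 to 775 mm from the base axis. Payload 7.3 kg.
Tool frame: the origin (TCP) lies at the very end of the fingers, on their centre line; the grasp point (between the pads) lies 19 mm behind it; z points along the fingers, y is the line along which they close (so a half turn about z gives the same grasp; the last joint's range is limited). The gripper opens to 92 mm and grips with 3 to 60 N. Pads are 19 mm wide; open, the fingers measure 130 mm over their backs; the gripper's body (75 mm by 190 mm) begins 47 mm behind the grasp point.
Start: joints at [-1.295, 0.342, 1.524, -0, 1.275, -0.146], TCP at [214.961, -478.996, 226.741] pointing down, gripper open.
Joint ranges: [-2.53, 2.53], [-0.77, 2.02], [0.04, 2.7], [-1, 4.14], [0.28, 2.66], [-3.11, 3.11]. Speed limits (rad/s): [2.57, 2.57, 3.14, 3.14, 3.14, 3.14].

INTERFACE

Orientations are given as [roll, pitch, yaw] about the fixed x, y, z axes, in that order (R = Rz(yaw) Ry(pitch) Rx(roll)).
In Python, from plant import get_obs, capture, camera_model, close_job, search_frame, regions_of, pinpoint gives the robot as it stands. The module is installed in compiled form; this text tells all that it offers.
- The arm moves only by the shell command python3 -m pendant 'ROWS'. ROWS is JSON, one flat list of numbers, 7 for each row, row after row: the shift along the tool's x, y, z in units of 30 mm (1.0 is 30 mm), then the turn, a rotation vector about the tool's x, y, z in units of 4 degrees (1.0 is 4 degrees), then the closure, from -1 (fully open) to 1 (shut), so that 0 is half open. In form: [dx, dy, dz, wx, wy, wz, gripper, dx, dy, dz, wx, wy, wz, gripper, ...]. A call has 1 to 12 rows; each row shifts and turns the commanded pose from where the row before left it, along the tool's axes as they then stand; what a row does not reach is not made up. A row lasts 1/10 s, in which the tool goes at most 50 mm and 8.59 degrees, less where a joint would pass 70% of its speed; a pose out of reach is approached as far as the arm can. A call with a number of a shift or a turn outside -1 to 1 is refused whole. A call with a gripper value outside its range is refused whole. The fingers move at their own pace and stop on an object; the grip force is fixed at half the most. Time passes only in rows, so rows that do not move let the fingers close. It gives the time, the measured TCP pose, the force, the opening and the grip force at its end, in the units of the state.
- get_obs(): the state, without advancing time (a new reading comes with each control period).
- capture(name): name is "scene" or "top" or "wrist"; returns the picture (420x560x3 uint8, red, green, blue); there is no depth.
- camera_model(name): a dict with "fov_y" (degrees; the focal length in pixels is half the picture's height over the tangent of half this angle, whatever the lens; pixels are square), "cx", "cy" (the principal point, pixels), "pose" (4x4, takes a point from camera to world coordinates). Camera axes: x right, y up, looking along -z (the intrinsics and any distortion apply to the point x, -y, -z); pixel columns grow to the right and rows downward; lengths in mm; the calibration is good to about 2 mm. A picture is of the moment at which its call begins: read the wrist's pose just before it. camera_model takes no time and is no camera call; for the wrist camera it gives the pose at the moment of the call.
- close_job(): hands the job in; it is judged then, once.
Trained networks look in the newest picture that a camera, given by its name, has taken for a name from the list of things; names that differ only in an ending like _2 or _b are one class to them, and where a whole thing is asked for, a point or a joint stands for the part that bears it (a point fixed in the world has none). Each returns a list of dicts, best first, with "score" (0 to 1); they miss things now and then, are a little off and sometimes report something else, mostly with a low value. They report only what shows in the picture. A call takes as long as a camera call. They do not tell look-alikes from the thing itself.
- search_frame(camera, thing): "location" ([column, row] in pixels, amid what is visible of it).
- regions_of(camera, thing): "pixels" (420x560 bool, what is visible of it) and "location" ([column, row] in pixels, amid what is visible of it).
- pinpoint(camera, thing): "location" ([column, row] in pixels: a listed point, or the origin of a listed thing).
The state is a dict: "time": time; "joint_positions": joint angles; "dq": joint speeds; "tau": joint torques, N m; "tool_pos": TCP position; "tcp_rot": TCP orientation; "contact_force": force on the tool from outside, world axes, zero at the start; "moment": the same for the moment, N m; "grip_width": finger opening in mm; "finger_force": force on a finger pad.
Only numpy, scipy, OpenCV 4.12 (cv2) and the standard library are available. Lean on these libraries where they do the work, as an engineer would, in place of code of your own. Each camera call takes 0.05 s, during which the arm holds its last target. There are 200 camera calls.

## Working session

There is one attempt and no reset: what is moved stays moved. The work goes in short steps, Python scripts to look and compute and a shell command to move; the robot and the scene stay as the last step left them, time stands still between calls to the robot, and variables do not carry over. Pictures are saved under pics/ and viewed, at most 14 in all, crops included, and the job is handed in when it is done.

```bash
mkdir -p pics
cat > h.py <<'E'
import numpy as np, cv2
from plant import *
from scipy.spatial.transform import Rotation as Ro
def K(c):
    m=camera_model(c); f=210/np.tan(np.radians(m['fov_y']/2)); return m,f
def ray(c,px,m=None):
    m0,f=K(c); m=m or m0
    d=np.array([(px[0]-m['cx'])/f,-(px[1]-m['cy'])/f,-1]); P=np.array(m['pose'])
    return P[:3,3],P[:3,:3]@d/np.linalg.norm(d)
def proj(c,p,m=None):
    m0,f=K(c); m=m or m0; P=np.array(m['pose']); q=P[:3,:3].T@(np.array(p)-P[:3,3])
    return np.array([m['cx']+f*q[0]/-q[2], m['cy']+f*q[1]/q[2]])
def atz(c,px,z,m=None):
    o,d=ray(c,px,m); return o+d*(z-o[2])/d[2]
def tri(rs):
    A=sum(np.eye(3)-np.outer(d,d) for o,d in rs); b=sum((np.eye(3)-np.outer(d,d))@o for o,d in rs); return np.linalg.solve(A,b)
def snap(c,name=None):
    im=capture(c)
    if name: cv2.imwrite('pics/'+name,im[:,:,::-1])
    return im
E
python3 - <<'E'
from h import *
np.set_printoptions(precision=1,suppress=True)
a=snap('scene');b=snap('top')
cv2.imwrite('pics/a.png',cv2.resize(np.vstack([a,b]),None,fx=.714,fy=.714)[:,:,::-1])
for c in('scene','top'):
    m=camera_model(c);print(c,{k:v for k,v in m.items() if k!='pose'},np.array(m['pose']))
    for t in('home','corner','carrier_mid','cover_mid','cover_rib','tray_floor','condenser_bottom','microscope','slide_box','oil_bottle','objective_can'):
        print(c,t,[(round(r['score'],2),np.round(r['location']).tolist()) for r in pinpoint(c,t)[:3]])
print(get_obs())
E
```

```text
scene {'fov_y': 55.79271379947713, 'cx': 284.1088817872272, 'cy': 208.2014955739048} [[   0.9   -0.3    0.3  784.8]
 [   0.4    0.6   -0.7 -666. ]
 [  -0.     0.7    0.7  758. ]
 [   0.     0.     0.     1. ]]
scene home [(0.88, [360.0, 175.0])]
scene corner [(0.93, [384.0, 178.0])]
scene carrier_mid [(0.9, [336.0, 179.0]), (0.75, [358.0, 284.0])]
scene cover_mid [(0.85, [336.0, 177.0]), (0.59, [270.0, 171.0])]
scene cover_rib [(0.81, [320.0, 172.0]), (0.72, [283.0, 170.0]), (0.43, [335.0, 176.0])]
scene tray_floor [(0.9, [265.0, 314.0])]
scene condenser_bottom [(0.93, [368.0, 132.0])]
scene microscope [(0.88, [356.0, 212.0])]
scene slide_box [(0.95, [230.0, 247.0])]
scene oil_bottle [(0.66, [335.0, 180.0]), (0.58, [199.0, 381.0]), (0.5, [357.0, 213.0])]
scene objective_can [(0.78, [292.0, 149.0])]
top {'fov_y': 49.39311852980802, 'cx': 279.3497186868732, 'cy': 209.4832656396286} [[  -0.     1.    -0.1  442.4]
 [  -1.    -0.    -0.  -101.3]
 [  -0.     0.1    1.  1221.1]
 [   0.     0.     0.     1. ]]
top home [(0.94, [199.0, 173.0]), (0.67, [210.0, 185.0])]
top corner []
top carrier_mid [(0.65, [218.0, 196.0]), (0.63, [290.0, 149.0])]
top cover_mid [(0.73, [212.0, 197.0]), (0.62, [178.0, 284.0])]
top cover_rib [(0.9, [176.0, 274.0]), (0.65, [211.0, 206.0])]
top tray_floor [(0.68, [348.0, 212.0])]
top condenser_bottom []
top microscope [(0.91, [209.0, 187.0])]
top slide_box [(0.62, [301.0, 277.0]), (0.18, [134.0, 291.0])]
top oil_bottle [(0.75, [409.0, 231.0])]
top objective_can [(0.72, [135.0, 291.0])]
{'time': 1.2, 'joint_positions': array([-1.3,  0.3,  1.5, -0. ,  1.3, -0.1]), 'dq': array([-0., -0.,  0.,  0.,  0., -0.]), 'tau': array([  0. , -43.1, -24.4,   0.1,   0. ,   0. ]), 'tool_pos': array([ 215. , -479. ,  226.7]), 'tcp_rot': array([3.1, 0. , 0.4]), 'contact_force': array([ 0.4, -0.3,  0. ]), 'moment': array([-0., -0.,  0.]), 'finger_force': 0.0, 'grip_width': 91.58252534609416}
```

View pics/a.png

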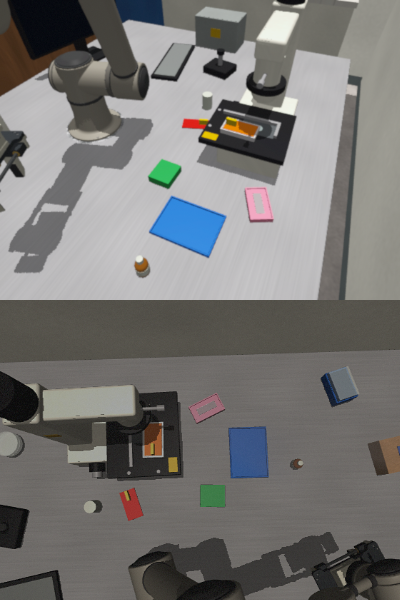

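Run:
```python
from h import *
np.set_printoptions(precision=1,suppress=True)
T=lambda a,b:tri([ray('scene',a),ray('top',b)])
print('home',T([360,175],[199,173]),'mic',T([356,212],[209,187]),'car',T([336,179],[218,196]),'cov',T([336,177],[212,197]),'rib',T([320,172],[211,206]),'tray',T([265,314],[348,212]))
print('corner',atz('scene',[384,178],120),'cond',atz('scene',[368,132],250))
print('car@129 s',atz('scene',[336,179],129),'t',atz('top',[218,196],129))
print('rib@150 s',atz('scene',[320,172],150),'t',atz('top',[211,206],150),'cov@136',atz('scene',[336,177],136),atz('top',[212,197],136))
print('home@129',atz('scene',[360,175],129),atz('top',[199,173],129))
print('box',atz('top',[301,277],0),'bottle',atz('top',[409,231],0),'can',atz('top',[135,291],0),atz('scene',[292,149],0))
```

```text
home [655.7  97.7 138. ] mic [652.2  99.4   5.4] car [602.9  54.4 139.7] cov [600.2  69.1 134.2] rib [568.8  66.1 143.7] tray [ 567.3 -273.9    6.5]
corner [707.4 130.5 120. ] cond [651.3 114.4 250. ]
car@129 s [601.6  68.3 129. ] t [602.4  55.1 129. ]
rib@150 s [564.   53.2 150. ] t [575.9  69.  150. ] cov@136 [601.3  67.3 136. ] [599.4  68.5 136. ]
home@129 [651.3 106.8 129. ] [660.3 100.6 129. ]
box [ 398.1 -143.2    0. ] bottle [ 511.3 -435.3    0. ] can [374.1 297.2   0. ] [386.7 304.6   0. ]
```

The scene view shows the orange-covered carrier on the black stage at scene (336,178) / top (212,197). The look-alikes are a pink carrier on the bench at scene (358,284) / top (290,149), and a red cover at scene (270,171) / top (178,284). Only the orange cover on the aluminium carrier on the stage fits the description. I'll move to a close view of it.

```bash
python3 -m pendant '[0,0,-0.5,0,0,0.95,-1,0,0,-0.5,0,0,0.95,-1,0,0,-0.5,0,0,0.95,-1,0,0,-0.5,0,0,0.95,-1,0,0,-0.5,0,0,0.95,-1,0,0,-0.5,0,0,0.95,-1]' && python3 -m pendant '[0.4,-0.95,0,0,0,0,-1,0.4,-0.95,0,0,0,0,-1,0.4,-0.95,0,0,0,0,-1,0.4,-0.95,0,0,0,0,-1,0.4,-0.95,0,0,0,0,-1,0.4,-0.95,0,0,0,0,-1,0.4,-0.95,0,0,0,0,-1,0.4,-0.95,0,0,0,0,-1,0.4,-0.95,0,0,0,0,-1,0.4,-0.95,0,0,0,0,-1,0.4,-0.95,0,0,0,0,-1,0.4,-0.95,0,0,0,0,-1]' && python3 -m pendant '[0.3,-0.95,0,0,0.8,0,-1,0.3,-0.95,0,0,0.8,0,-1,0.3,-0.95,0,0,0.8,0,-1,0.3,-0.95,0,0,0.8,0,-1,0.3,-0.95,0,0,0.8,0,-1,0.3,-0.95,0,0,0.8,0,-1,0,0,0,0,0,0,-1]'
cat > look.py <<'E'
from h import *
import sys
np.set_printoptions(precision=1,suppress=True)
def look(names,n=2):
    m=camera_model('wrist');im=capture('wrist');out={}
    for t in names:
        r=pinpoint('wrist',t)[:n]; out[t]=[(round(x['score'],2),np.round(x['location'],1).tolist()) for x in r]
        print(t,out[t])
    return m,im,out
E
python3 - <<'E'
from look import *
m,im,o=look(['home','corner','carrier_mid','cover_mid','cover_rib','condenser_bottom'])
cv2.imwrite('pics/w1.png',im[:,:,::-1])
Z=dict(home=129,corner=120,carrier_mid=129,cover_mid=136,cover_rib=150,condenser_bottom=250)
for t in o:
    for s,p in o[t]: print(t,s,atz('wrist',p,Z[t],m))
print(np.array(m['pose']),get_obs()['tool_pos'])
E
```

```text
time: 1.8
tool_pos: [214.9, -478.9, 317.4]
tcp_rot: [3.141, -0.0, 0.021]
contact_force: [0.7, 0.2, 0.6]
grip_width: 91.7
finger_force: 0.0
time: 3.0
tool_pos: [351.0, -132.4, 316.9]
tcp_rot: [3.141, -0.001, 0.024]
contact_force: [0.4, -0.6, 0.6]
grip_width: 91.9
finger_force: 0.0
time: 3.7
tool_pos: [399.2, 41.2, 324.5]
tcp_rot: [-3.141, -0.337, 0.028]
contact_force: [-0.4, -0.5, -0.9]
grip_width: 91.8
finger_force: 0.0
home [(0.78, [244.4, 42.6])]
corner [(0.68, [215.9, 4.4])]
carrier_mid [(0.95, [382.9, 45.6])]
cover_mid [(0.92, [205.0, 248.3]), (0.63, [267.1, 79.2])]
cover_rib [(0.93, [266.3, 100.1]), (0.76, [198.2, 228.5])]
condenser_bottom []
home 0.78 [658.   99.3 129. ]
corner 0.68 [717.6 141.4 120. ]
carrier_mid 0.95 [658.7 -81.9 129. ]
cover_mid 0.92 [390. 136. 136.]
cover_mid 0.63 [605.2  67.5 136. ]
cover_rib 0.93 [571.2  66.6 150. ]
cover_rib 0.76 [413.6 141.4 150. ]
[[  0.    1.   -0.1 410.7]
 [ -1.    0.   -0.   41.1]
 [ -0.    0.1   1.  497.4]
 [  0.    0.    0.    1. ]] [400.1  37.7 324.1]
```

View pics/w1.png

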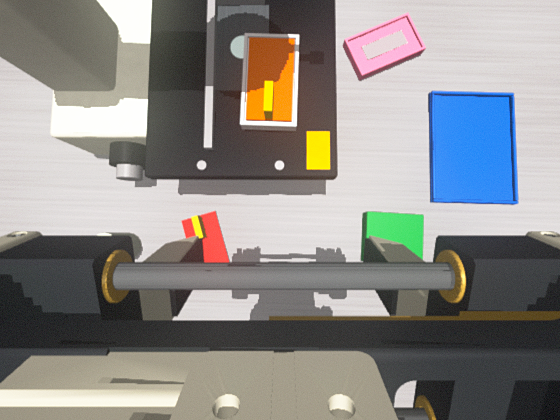

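The wrist view shows the orange cover with the yellow rib at (268,97) on the grey carrier, lying on the stage. The long steel side stop is at column 208. The pink carrier (385,45) and red cover (207,235) lie off the stage and are not meant. Next I'll measure the yaws.

Run:
```python
from look import *
m=camera_model('wrist');im=cv2.imread('pics/w1.png');hsv=cv2.cvtColor(im,cv2.COLOR_BGR2HSV)
crop=cv2.resize(im[0:185,140:345],None,fx=3,fy=3,interpolation=cv2.INTER_CUBIC);cv2.imwrite('pics/w1c.png',crop)
def rect(mask,z,lab):
    c=max(cv2.findContours(mask.astype(np.uint8),0,2)[0],key=cv2.contourArea)
    P=np.array([atz('wrist',p,z,m)[:2] for p in c[:,0]]).astype(np.float32)
    (cx,cy),(w,h),a=cv2.minAreaRect(P);print(lab,cx,cy,w,h,a,len(c))
H,S,V=[hsv[:,:,i].astype(int) for i in range(3)]
roi=np.zeros(H.shape,bool);roi[20:140,235:305]=1
rect(roi&(V>90)&((S>80)|(V>150)),138,'carrier')
orange=roi&(S>120)&(H<40);rect(orange,138,'cover+rib')
rect(roi&(H>22)&(H<35)&(S>120)&(V>120),150,'rib')
# side stop
roi2=np.zeros(H.shape,bool);roi2[30:148,198:218]=1;mk=roi2&(V>110)
L=[];R=[]
for r in range(32,144):
    c=np.where(mk[r])[0]
    if len(c):L.append((c[0]-.5,r));R.append((c[-1]+.5,r))
for nm,pts in(('L',L),('R',R)):
    Q=np.array([atz('wrist',p,132,m)[:2] for p in pts]);k=np.polyfit(Q[:,0],Q[:,1],1)
    print('stop',nm,'yaw deg',np.degrees(np.arctan(k[0])),'y at 650',np.polyval(k,650))
# right edge and front edge of stage
E=[]
for r in range(10,170):
    c=np.argmax(V[r,320:350]>90)+320;E.append(atz('wrist',(c-.5,r),120,m)[:2])
E=np.array(E);k=np.polyfit(E[:,0],E[:,1],1);print('stage right',np.degrees(np.arctan(k[0])),np.polyval(k,650))
E=[]
for c in list(range(155,300)):
    r=np.argmax(V[172:195,c]>90)+172;E.append(r)
print('front rows',E[::20])
c,r=208,148.5;print('stop end',atz('wrist',(c,r),132,m), 'tray corners',[atz('wrist',p,12,m)[:2] for p in((429,91),(515,93),(518,204),(429,203))])
```

```text
carrier 603.0487060546875 60.04338073730469 125.30465698242188 82.72503662109375 4.372472286224365 62
cover+rib 605.1964111328125 58.785850524902344 57.70771789550781 109.00196075439453 89.27057647705078 29
rib 577.18505859375 60.50505065917969 36.39213562011719 10.891018867492676 1.2054365873336792 11
stop L yaw deg 0.2553776852936363 y at 650 142.38925842671574
stop R yaw deg 1.8099882286506097 y at 650 133.8886915919585
stage right -6.911879748426592 -19.886655165606044
front rows [np.int64(179), np.int64(179), np.int64(179), np.int64(180), np.int64(180), np.int64(180), np.int64(180), np.int64(172)]
stop end [515.2 134.8 132. ] tray corners [array([ 656.4, -204.1]), array([ 656. , -349.8]), array([ 466.8, -347. ]), array([ 465.4, -200.7])]
```

View pics/w1c.png

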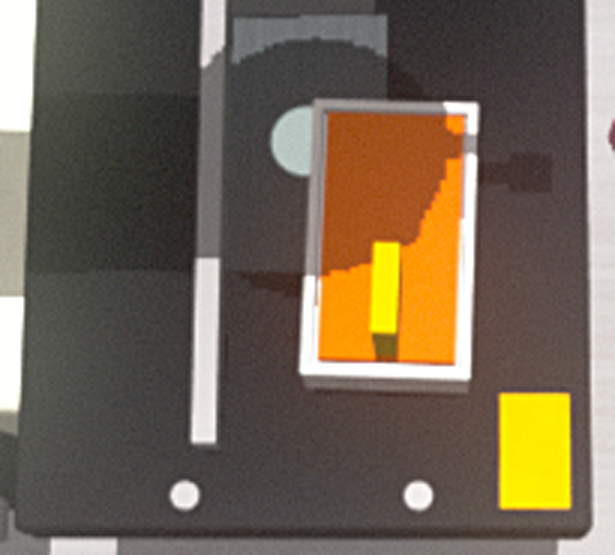

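Run:
```python
from look import *
m=camera_model('wrist');print({k:v for k,v in m.items() if k!='pose'})
W=lambda u,v,z:atz('wrist',(140+(u+.5)/3-.5,(v+.5)/3-.5),z,m)[:2]
yaw=lambda a,b:np.degrees(np.arctan2(b[1]-a[1],b[0]-a[0]))
a,b=W(216.5,443,132),W(226,0,132);print('stop inner',a,b,yaw(a,b))
a,b=W(191,443,132),W(202,0,132);print('stop outer',a,b,yaw(a,b))
a,b=W(595,520,120),W(584,0,120);print('stage right',a,b,yaw(a,b))
a,b=W(18,525,120),W(42,0,120);print('stage left',a,b,yaw(a,b))
a,b=W(25,535,120),W(580,538,120);print('stage front',a,b,yaw(a,b)+90)
c=[W(*p,138) for p in((301,375),(470,379),(478,103),(314,101))];print('carrier',np.array(c),np.mean(c,0),yaw(c[0],c[3]),yaw(c[1],c[2]))
c=[W(*p,138) for p in((317,360),(455,363),(466,112),(322,112))];print('cover',np.array(c),np.mean(c,0),yaw(c[0],c[3]),yaw(c[1],c[2]))
c=[W(*p,162) for p in((371,333),(396,333),(399,242),(374,242))];print('rib',np.array(c),np.mean(c,0),yaw(c[0],c[3]),yaw(c[1],c[2]))
```

```text
{'fov_y': 70.69673232517357, 'cx': 283.3555200234615, 'cy': 208.79007726336852}
stop inner [516.8 130. ] [714.2 133.8] 1.1136403949996978
stop outer [516.6 140.7] [713.9 144.3] 1.054553086014356
stage right [489.9 -31. ] [727.5 -24.5] 1.5686758450285525
stage left [482.5 216.9] [722.4 220. ] 0.7516864554136746
stage front [478.2 213.6] [482.  -24.6] 0.8976633753465819
carrier [[544.6  94.6]
 [544.3  24.5]
 [664.9  23.2]
 [664.3  93. ]] [604.5  58.8] -0.7638619940081383 -0.602973962885603
cover [[551.1  88.2]
 [551.   30.8]
 [660.7  28.2]
 [659.5  89.4]] [605.6  59.2] 0.6776464067959008 -1.3497332175555994
rib [[553.   64.1]
 [553.2  54.4]
 [590.   54.2]
 [589.8  63.9]] [571.5  59.2] -0.3088500925248974 -0.43726390694978073
```

```bash
python3 -m pendant '[0,0,0,-0.03,0.85,0.03,-1,0,0,0,-0.03,0.85,0.03,-1,0,0,0,-0.03,0.85,0.03,-1,0,0,0,-0.03,0.85,0.03,-1,0,0,0,-0.03,0.85,0.03,-1,0,0,0,-0.03,0.85,0.03,-1,0,0,0,0,0,0,-1]'
cat > to.py <<'E'
from look import *
def go(p):
    o=get_obs();R=Ro.from_euler('xyz',o['tcp_rot']).as_matrix();d=np.array(p)-o['tool_pos']
    print('pos',o['tool_pos'],'rpy deg',np.degrees(o['tcp_rot']),'F',o['contact_force'],'w',o['grip_width'])
    print('units',np.round(R.T@d/30,2))
    print('world x,y,z 30mm in tool units',np.round(R.T,3).tolist())
E
python3 -c "
from to import *
go([577,59.2,220]);go([577,59.2,146.5])"
```

```text
time: 4.75
tool_pos: [398.7, 38.1, 323.1]
tcp_rot: [3.136, -0.69, 0.009]
contact_force: [-0.7, -0.6, 0.1]
grip_width: 91.6
finger_force: 0.0
pos [398.7  38.1 323.1] rpy deg [179.7 -39.5   0.5] F [-0.7 -0.6  0.1] w 91.59545313001111
units [ 2.4 -0.7  6.4]
world x,y,z 30mm in tool units [[0.771, 0.007, 0.637], [0.005, -1.0, 0.005], [0.637, -0.0, -0.771]]
pos [398.7  38.1 323.1] rpy deg [179.7 -39.5   0.5] F [-0.7 -0.6  0.1] w 91.59545313001111
units [ 0.8 -0.7  8.3]
world x,y,z 30mm in tool units [[0.771, 0.007, 0.637], [0.005, -1.0, 0.005], [0.637, -0.0, -0.771]]
```

```bash
python3 -m pendant '[0.1,-0.09,0.8,0,0,0,-1,0.1,-0.09,0.8,0,0,0,-1,0.1,-0.09,0.8,0,0,0,-1,0.1,-0.09,0.8,0,0,0,-1,0.1,-0.09,0.8,0,0,0,-1,0.1,-0.09,0.8,0,0,0,-1,0.1,-0.08,0.8,0,0,0,-1,0.1,-0.08,0.8,0,0,0,-1,0,0,0.3,0,0,0,-1,0,0,0,0,0,0,-1,0,0,0,0,0,0,-1]'
python3 - <<'E'
from to import *
m,im,o=look(['cover_rib','cover_mid','home','corner','carrier_mid'])
cv2.imwrite('pics/w2.png',im[:,:,::-1])
Z=dict(home=129,corner=120,carrier_mid=129,cover_mid=136,cover_rib=150)
for t in o:
    for s,p in o[t]: print(t,s,atz('wrist',p,Z[t],m))
go([577,59.2,146.5])
E
```

```text
time: 5.85
tool_pos: [547.0, 57.3, 208.5]
tcp_rot: [-3.141, -0.655, 0.01]
contact_force: [-0.5, -0.1, 0.1]
grip_width: 91.9
finger_force: 0.0
cover_rib [(0.59, [273.4, 240.1]), (0.52, [239.1, 162.6])]
cover_mid [(0.66, [280.0, 207.4])]
home [(0.82, [239.4, 160.6])]
corner [(0.71, [207.5, 121.5])]
carrier_mid [(0.73, [408.1, 158.3])]
cover_rib 0.59 [573.   65.3 150. ]
cover_rib 0.52 [644.3  97.4 150. ]
cover_mid 0.66 [607.3  60.7 136. ]
home 0.82 [659.5 101.1 129. ]
corner 0.71 [713.8 140.3 120. ]
carrier_mid 0.73 [663.7 -63.6 129. ]
pos [547.2  57.4 209.2] rpy deg [-180.   -37.6    0.6] F [-0.5 -0.1  0.4] w 91.70863943428259
units [-0.5 -0.1  2.3]
world x,y,z 30mm in tool units [[0.792, 0.008, 0.61], [0.011, -1.0, -0.001], [0.61, 0.007, -0.792]]
```

View pics/w2.png

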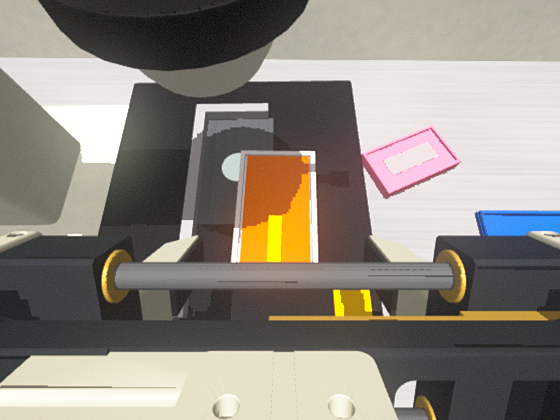

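The close view shows the rib at columns 267–282 with its far end at row 215. The stops' inner corner is near (207,113), and the fingers straddle the rib.

Run:
```python
from to import *
m=camera_model('wrist')
print('rib far top',atz('wrist',(274.7,214.5),162,m))
im=cv2.imread('pics/w2.png');h=cv2.cvtColor(im,cv2.COLOR_BGR2HSV)
for r in(220,230,240,255):
    c=np.where((h[r,250:300,0]>24)&(h[r,250:300,0]<36)&(h[r,250:300,1]>150))[0]+250; print(r,c.min(),c.max(),atz('wrist',((c.min()+c.max())/2,r),162,m))
print('end stop inner top edge',atz('wrist',(207,111),132,m),atz('wrist',(268,111),132,m))
print('carrier far L R',atz('wrist',(243,151),138,m),atz('wrist',(316,151),138,m))
go([577,59.2,146.5])
```

```text
rib far top [590.7  64.5 162. ]
220 269 281 [586.1  64.2 162. ]
230 268 281 [578.   64.4 162. ]
240 268 280 [570.   64.6 162. ]
255 267 280 [558.4  64.7 162. ]
end stop inner top edge [718.7 138.9 132. ] [719.3  75.1 132. ]
carrier far L R [665.5  97.1 138. ] [666.2  27.3 138. ]
pos [547.2  57.4 209.2] rpy deg [-180.   -37.6    0.6] F [-0.5 -0.1  0.4] w 91.70863943428259
units [-0.5 -0.1  2.3]
world x,y,z 30mm in tool units [[0.792, 0.008, 0.61], [0.011, -1.0, -0.001], [0.61, 0.007, -0.792]]
```

```bash
python3 -m pendant '[-0.25,-0.1,0.4,0,0,0,-1,-0.25,-0.1,0.4,0,0,0,-1,0,0,0.4,0,0,0,-1,0,0,0.4,0,0,0,-1,0,0,0.3,0,0,0,-1,0,0,0.2,0,0,0,-1,0,0,0,0,0,0,-1,0,0,0,0,0,0,-1]'; python3 -c "
from to import *
go([577,63,146.5])"
```

```text
time: 6.95
tool_pos: [577.7, 62.1, 177.5]
tcp_rot: [-3.134, -0.611, 0.011]
contact_force: [0.4, -0.8, -0.4]
grip_width: 91.8
finger_force: 0.0
pos [577.7  62.1 177.5] rpy deg [-179.6  -35.     0.6] F [ 0.4 -0.8 -0.4] w 91.80806647115904
units [-0.6 -0.   0.8]
world x,y,z 30mm in tool units [[0.819, 0.009, 0.574], [0.015, -1.0, -0.006], [0.573, 0.014, -0.819]]
```

```bash
python3 -c "
from to import *
print(np.round(get_obs()['joint_positions'],3))"
```

```text
[-0.   0.3  2.   0.1  0.3  1.4]
```

```bash
cat > kin.py <<'E'
import numpy as np
from scipy.optimize import least_squares
# planar model, angles from vertical-up; tool dir angle = q2+q3+q5*cos(q4)
D=[([0.342,1.524,1.275],525.0,226.7)]
def fk(P,q):
    h,L1,L2,Lt,e=P;q2,q3,q5=q
    u=lambda a:np.array([np.sin(a),np.cos(a)])
    return np.array([0,h])+L1*u(q2)+L2*u(q2+q3)+e*u(q2+q3-np.pi/2)+Lt*u(q2+q3+q5)
E
python3 -c "
from to import *
o=get_obs();np.set_printoptions(precision=4,suppress=True);print(o['joint_positions'],o['tool_pos'],o['tcp_rot'])"
python3 -m pendant '[-0.5,0,-1,0,-0.5,0,-1,-0.5,0,-1,0,-0.5,0,-1,0,0,0,0,0,0,-1,0,0,0,0,0,0,-1]'
python3 -c "
from to import *
o=get_obs();np.set_printoptions(precision=4,suppress=True);print(o['joint_positions'],o['tool_pos'],o['tcp_rot'])"
```

```text
[-0.0473  0.2524  1.9991  0.146   0.2831  1.3827] [577.7395  62.071  177.4587] [-3.1344 -0.6109  0.011 ]
time: 7.35
tool_pos: [519.7, 61.0, 211.6]
tcp_rot: [-3.135, -0.544, 0.012]
contact_force: [0.7, -1.0, -0.1]
grip_width: 91.7
finger_force: 0.0
[-0.0551  0.1099  2.0254  0.092   0.4651  1.4314] [519.6807  60.9805 211.5794] [-3.1349 -0.5443  0.0116]
```

```bash
cat > kin.py <<'E'
import numpy as np
from scipy.optimize import least_squares
from scipy.spatial.transform import Rotation as Ro
D=[([-1.295,.342,1.524,0,1.275,-.146],[215,-479,226.7]),([-.0473,.2524,1.9991,.146,.2831,1.3827],[577.74,62.07,177.46]),([-.0551,.1099,2.0254,.092,.4651,1.4314],[519.68,60.98,211.58])]
Y=lambda a:Ro.from_euler('y',a);Z=lambda a:Ro.from_euler('z',a)
def fk(P,q):
    h,L1,L2,Lt,d,e=P
    R=Z(q[0]);p=np.array([0,0,h])+R.apply([0,d,0]);R=R*Y(q[1]);p=p+R.apply([0,0,L1]);R=R*Y(q[2]);p=p+R.apply([e,0,L2]);R=R*Z(q[3])*Y(q[4])
    p=p+R.apply([0,0,Lt]);return p,R.apply([0,0,1])
F=lambda P:np.concatenate([fk(P,q)[0]-x for q,x in D]+[.02*(np.array(P)-[250,400,400,250,77,0])])
s=least_squares(F,[250,400,400,250,77,0]);P=s.x
lim=[(-2.53,2.53),(-.77,2.02),(.04,2.7),(-1,4.14),(.28,2.66)]
def ik(p,lean,yaw=.0192):
    z=np.array([np.sin(lean)*np.cos(yaw),np.sin(lean)*np.sin(yaw),-np.cos(lean)]);best=None
    for x0 in([0,.3,1.9,.1,.4],[0,.5,1.6,.5,.3],[0,.5,1.6,1.5,.3],[0.,.3,1.9,-.8,.3],[0,.5,1.7,2.8,.3]):
        r=least_squares(lambda q:np.r_[(fk(P,q)[0]-p)/10,10*(fk(P,q)[1]-z)],x0,bounds=np.array(lim).T)
        if best is None or r.cost<best.cost:best=r
    return best
E
python3 - <<'E'
from kin import *
np.set_printoptions(precision=3,suppress=True)
print(P,s.fun)
for nm,p in(('here',[577,63,147]),('home',[631,101,147]),('homeup',[631,101,165]),('tray',[540,-274,17]),('tray far',[580,-274,17])):
    for l in(28,30,33,35,37,40,43):
        b=ik(p,np.radians(l),0.0192);print(nm,l,round(b.cost,4),b.x)
E
```

```text
[224.885 504.145 380.023 318.006  76.412  46.367] [-0.048  0.076  0.203 -0.127  0.023 -0.066  0.165 -0.001 -0.128 -0.502
  2.083 -0.4    1.36  -0.012  0.927]
here 28 0.0 [-0.038  0.321  1.931  0.069  0.402]
here 30 0.0 [-0.04   0.315  1.962  0.087  0.343]
here 33 0.0113 [-0.042  0.309  1.994  0.125  0.28 ]
here 35 0.1207 [-0.047  0.308  1.995  0.153  0.28 ]
here 37 0.3448 [-0.053  0.307  1.997  0.196  0.28 ]
here 40 0.8842 [-0.076  0.304  2.005  0.348  0.28 ]
here 43 0.4732 [-0.077  0.336  2.23   2.791  0.28 ]
home 28 0.0 [ 0.045  0.415  1.776 -0.027  0.463]
home 30 0.0 [ 0.045  0.408  1.807 -0.033  0.403]
home 33 0.0 [ 0.046  0.4    1.853 -0.048  0.313]
home 35 0.0123 [ 0.048  0.397  1.87  -0.064  0.28 ]
home 37 0.1246 [ 0.051  0.397  1.869 -0.088  0.28 ]
home 40 0.5097 [ 0.06   0.397  1.868 -0.148  0.28 ]
home 43 0.9688 [0.052 0.427 2.106 3.24  0.28 ]
homeup 28 0.0 [ 0.045  0.39   1.755 -0.025  0.508]
homeup 30 0.0 [ 0.045  0.382  1.787 -0.03   0.45 ]
homeup 33 0.0 [ 0.046  0.372  1.833 -0.042  0.36 ]
homeup 35 0.0 [ 0.047  0.368  1.864 -0.054  0.3  ]
homeup 37 0.027 [ 0.049  0.366  1.873 -0.072  0.28 ]
homeup 40 0.2773 [ 0.055  0.366  1.873 -0.117  0.28 ]
homeup 43 0.7832 [ 0.069  0.367  1.872 -0.213  0.28 ]
tray 28 0.0 [-0.777  0.619  1.911  0.953  0.424]
tray 30 0.0 [-0.792  0.621  1.935  1.085  0.422]
tray 33 0.0 [-0.814  0.628  1.969  1.279  0.435]
tray 35 0.0 [-0.83   0.635  1.991  1.399  0.452]
tray 37 0.0 [-0.845  0.643  2.012  1.508  0.476]
tray 40 0.0 [-0.868  0.658  2.041  1.649  0.523]
tray 43 0.0 [-0.891  0.676  2.069  1.761  0.58 ]
tray far 28 0.0 [-0.721  0.655  1.818  0.855  0.433]
tray far 30 0.0 [-0.734  0.656  1.843  0.985  0.423]
tray far 33 0.0 [-0.754  0.66   1.879  1.186  0.423]
tray far 35 0.0 [-0.768  0.665  1.902  1.316  0.433]
tray far 37 0.0 [-0.781  0.671  1.924  1.439  0.451]
tray far 40 0.0 [-0.801  0.683  1.955  1.601  0.49 ]
tray far 43 0.0 [-0.821  0.699  1.984  1.735  0.541]
```

```bash
for i in 1; do python3 -m pendant '[0,0,0,0,0,-1,-1,0,0,0,0,0,-1,-1,0,0,0,0,0,-1,-1,0,0,0,0,0,-1,-1,0,0,0,0,0,-1,-1,0,0,0,0,0,-1,-1,0,0,0,0,0,-1,-1,0,0,0,0,0,-1,-1,0,0,0,0,0,-1,-1,0,0,0,0,0,-1,-1,0,0,0,0,0,-1,-1,0,0,0,0,0,-1,-1]'; python3 -m pendant '[0,0,0,0,0,-1,-1,0,0,0,0,0,-1,-1,0,0,0,0,0,-1,-1,0,0,0,0,0,-1,-1,0,0,0,0,0,-1,-1,0,0,0,0,0,-1,-1,0,0,0,0,0,-1,-1,0,0,0,0,0,-1,-1,0,0,0,0,0,-1,-1,0,0,0,0,0,-1,-1,0,0,0,0,0,-1,-1,0,0,0,0,0,-1,-1]'; python3 -m pendant '[0,0,0,0,0,-1,-1,0,0,0,0,0,-1,-1,0,0,0,0,0,-1,-1,0,0,0,0,0,-1,-1,0,0,0,0,0,-1,-1,0,0,0,0,0,-1,-1,0,0,0,0,0,-1,-1,0,0,0,0,0,-1,-1,0,0,0,0,0,-1,-1,0,0,0,0,0,-1,-1,0,0,0,0,0,-1,-1,0,0,0,0,0,-1,-1]'; python3 -m pendant '[0,0,0,0,0,-1,-1,0,0,0,0,0,-1,-1,0,0,0,0,0,-1,-1,0,0,0,0,0,-1,-1,0,0,0,0,0,-1,-1,0,0,0,0,0,-1,-1,0,0,0,0,0,-1,-1,0,0,0,0,0,-1,-1,0,0,0,0,0,-1,-1,0,0,0,0,0,0,-1]'; done | tail -6
python3 - <<'E'
from to import *
go([573,62.5,175]);go([573,62.5,145.5]);print(get_obs()['joint_positions'])
m,im,o=look(['cover_rib','home','corner','cover_mid'])
Z=dict(home=129,corner=120,carrier_mid=129,cover_mid=136,cover_rib=150)
for t in o:
    for s,p in o[t]: print(t,s,atz('wrist',p,Z[t],m))
E
```

```text
time: 11.95
tool_pos: [519.6, 61.0, 209.7]
tcp_rot: [3.135, 0.541, -3.129]
contact_force: [0.2, 0.0, 0.7]
grip_width: 91.7
finger_force: 0.0
pos [519.6  61.  209.7] rpy deg [ 179.6   31.  -179.3] F [0.2 0.  0.7] w 91.73871601610514
units [-0.9  0.   1.9]
world x,y,z 30mm in tool units [[-0.857, -0.01, -0.515], [-0.016, 1.0, 0.006], [0.515, 0.013, -0.857]]
pos [519.6  61.  209.7] rpy deg [ 179.6   31.  -179.3] F [0.2 0.  0.7] w 91.73871601610514
units [-0.4  0.   2.8]
world x,y,z 30mm in tool units [[-0.857, -0.01, -0.515], [-0.016, 1.0, 0.006], [0.515, 0.013, -0.857]]
[-0.1  0.1  2.   0.1  0.5 -1.7]
cover_rib [(0.89, [285.8, 230.2])]
home [(0.97, [321.2, 263.9])]
corner [(0.92, [344.8, 285.6])]
cover_mid [(0.67, [287.0, 240.4])]
cover_rib 0.89 [571.5  63.8 150. ]
home 0.97 [652.7 104.3 129. ]
corner 0.92 [714.1 141.5 120. ]
cover_mid 0.67 [603.   65.7 136. ]
```

```bash
python3 -m pendant '[-0.1,0.02,0.5,0,0,0,-1,-0.1,0.02,0.5,0,0,0,-1,-0.1,0.02,0.5,0,0,0,-1,-0.1,0,0.5,0,0,0,-1,0,0,0.3,0,0,0,-1,0,0,0.2,0,0,0,-1,0,0,0.1,0,0,0,-1,0,0,0,0,0,0,-1,0,0,0,0,0,0,-1]'
python3 - <<'E'
from to import *
go([573,63,145.5])
im=snap('wrist','w3.png')
E
```

```text
time: 13.1
tool_pos: [569.8, 63.9, 150.3]
tcp_rot: [3.135, 0.542, -3.13]
contact_force: [-0.8, 0.5, -0.3]
grip_width: 91.8
finger_force: 0.0
pos [569.8  63.9 150.3] rpy deg [ 179.6   31.1 -179.3] F [-0.8  0.5 -0.3] w 91.79401608650322
units [-0.  -0.   0.2]
world x,y,z 30mm in tool units [[-0.857, -0.01, -0.516], [-0.015, 1.0, 0.006], [0.516, 0.013, -0.857]]
```

View pics/w3.png

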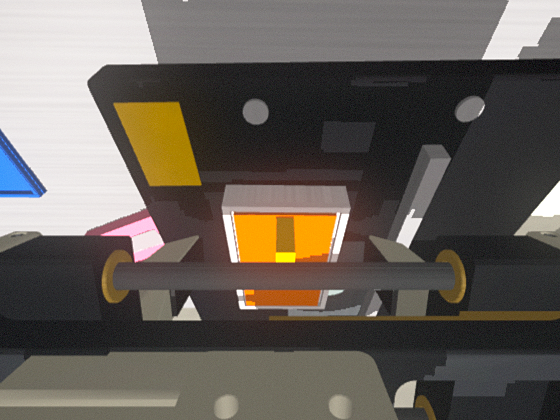

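The rib sits at column 286, centred between the fingers (inner edges about 200 and 370), with the carrier's front rim at row 210. I'll close now.

```bash
python3 -m pendant '[0,0,0.17,0,0,0,-1,0,0,0,0,0,0,0,0,0,0,0,0,0,0.5,0,0,0,0,0,0,1,0,0,0,0,0,0,1,0,0,0,0,0,0,1,0,0,0,0,0,0,1,0,0,0,0,0,0,1,0,0,0,0,0,0,1,0,0,0,0,0,0,1]'
python3 -c "
from to import *
go([573,63,145.5])"
```

```text
time: 14.15
tool_pos: [572.5, 64.0, 145.6]
tcp_rot: [3.135, 0.542, -3.13]
contact_force: [0.1, 0.2, -0.2]
grip_width: 24.4
finger_force: 0.0
pos [572.5  64.  145.6] rpy deg [ 179.6   31.  -179.3] F [ 0.1  0.2 -0.2] w 24.36939344404353
units [-0. -0.  0.]
world x,y,z 30mm in tool units [[-0.857, -0.01, -0.515], [-0.015, 1.0, 0.006], [0.515, 0.013, -0.857]]
```

```bash
python3 -m pendant '[0,0,0,0,0,0,1,0,0,0,0,0,0,1,0,0,0,0,0,0,1,0,0,0,0,0,0,1,0,0,0,0,0,0,1]' | tee /dev/stderr | grep -q 'grip_width: 1[0-2]\|grip_width: 9' && python3 -m pendant '[-0.135,0.108,0.082,0,0,0,1,-0.135,0.108,0.082,0,0,0,1,-0.135,0.108,0.082,0,0,0,1,-0.135,0.108,0.082,0,0,0,1,-0.135,0.108,0.082,0,0,0,1,-0.135,0.108,0.082,0,0,0,1,-0.135,0.108,0.082,0,0,0,1,-0.135,0.108,0.082,0,0,0,1,-0.135,0.108,0.082,0,0,0,1,-0.135,0.108,0.082,0,0,0,1,0,0,0,0,0,0,1]'
python3 - <<'E'
from to import *
go([625,101,145.5])
snap('scene','s2.png');im=cv2.imread('pics/s2.png')
cv2.imwrite('pics/s2c.png',cv2.resize(im[100:240,250:430],None,fx=4,fy=4,interpolation=cv2.INTER_CUBIC))
E
```

```text
time: 15.75
tool_pos: [620.3, 97.8, 145.7]
tcp_rot: [3.134, 0.543, -3.13]
contact_force: [0.3, 0.1, 0.1]
grip_width: 10.0
finger_force: 30.0
pos [620.3  97.8 145.7] rpy deg [ 179.6   31.1 -179.3] F [0.3 0.1 0.1] w 9.964544414516872
units [-0.1  0.1  0.1]
world x,y,z 30mm in tool units [[-0.856, -0.01, -0.516], [-0.016, 1.0, 0.006], [0.516, 0.013, -0.856]]time: 14.65
tool_pos: [572.5, 64.0, 145.6]
tcp_rot: [3.135, 0.542, -3.13]
contact_force: [-0.7, -0.1, 0.6]
grip_width: 9.7
finger_force: 30.0
```

View pics/s2c.png

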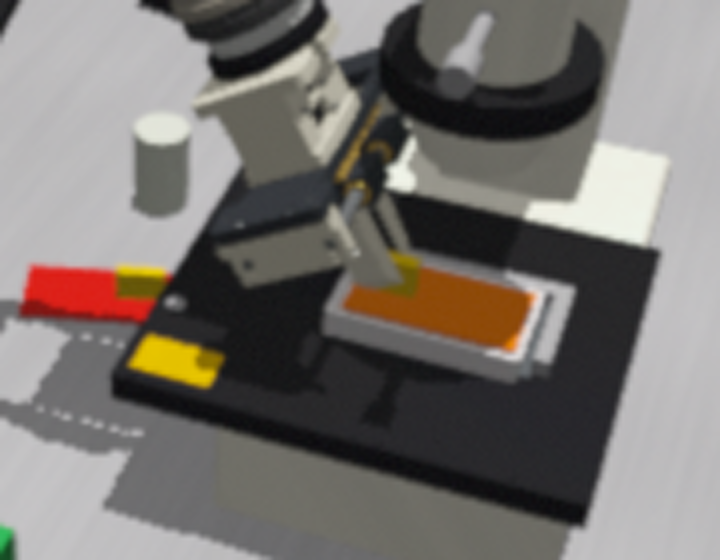

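The carrier followed, with the cover still on. It is a few mm from the end stop (crop 540,320), and the gripper is clear of the condenser. I'll creep +y, then +x, watching the force.

```bash
python3 -m pendant '[0,0.04,0,0,0,0,1,0,0.04,0,0,0,0,1,0,0.04,0,0,0,0,1,0,0.04,0,0,0,0,1,0,0,0,0,0,0,1]'|sed -n '2p;4p'; python3 -m pendant '[-0.03,0,0.018,0,0,0,1,-0.03,0,0.018,0,0,0,1,-0.03,0,0.018,0,0,0,1,-0.03,0,0.018,0,0,0,1,0,0,0,0,0,0,1]'|sed -n '2p;4p'
```

```text
tool_pos: [619.2, 101.9, 145.6]
contact_force: [0.5, -2.0, 1.8]
tool_pos: [622.9, 102.3, 145.6]
contact_force: [-5.0, -0.6, 5.0]
```

```bash
python3 -m pendant '[0,0.04,0,0,0,0,1,0,0.04,0,0,0,0,1,0,0,0,0,0,0,1]'|sed -n '2p;4p'; python3 -m pendant '[-0.03,0,0.018,0,0,0,1,-0.03,0,0.018,0,0,0,1,0,0,0,0,0,0,1]'|sed -n '2p;4p'
python3 - <<'E'
from to import *
for c in('scene','top'):
    capture(c)
    for t,z in(('home',129),('carrier_mid',129),('cover_mid',136),('corner',120)): print(c,t,[(round(x['score'],2),np.round(x['location'],1),atz(c,x['location'],z)[:2]) for x in pinpoint(c,t)[:2]])
E
```

```text
tool_pos: [623.5, 104.4, 145.6]
contact_force: [-1.9, -1.9, 2.3]
tool_pos: [625.2, 104.7, 145.6]
contact_force: [-4.8, -0.9, 4.1]
scene home []
scene carrier_mid [(0.93, array([358.6, 175.1]), array([648.2, 105. ])), (0.68, array([361.3, 287.3]), array([ 745. , -213.5]))]
scene cover_mid [(0.96, array([273.1, 173.7]), array([455.4,  17.1])), (0.57, array([360.8, 172.4]), array([651.8, 108.8]))]
scene corner [(0.89, array([387.2, 173.9]), array([711. , 149.6]))]
top home [(0.2, array([300.6, 277.9]), array([ 400.7, -137.8]))]
top carrier_mid [(0.62, array([290.6, 148.1]), array([ 715. , -124.2])), (0.51, array([199.3, 175.1]), array([655.1,  99.9]))]
top cover_mid [(0.62, array([180.3, 285.1]), array([392.4, 145.9])), (0.43, array([195.3, 177.8]), array([647.4, 108.3]))]
top corner [(0.48, array([344.2, 213.1]), array([ 552.5, -248.9]))]
```

```bash
python3 -m pendant '[0,0.05,0,0,0,0,1,0,0.05,0,0,0,0,1,0,0,0,0,0,0,1]'|sed -n '2p;4p'; python3 -m pendant '[-0.03,0,0.018,0,0,0,1,-0.03,0,0.018,0,0,0,1,-0.03,0,0.018,0,0,0,1,0,0,0,0,0,0,1]'|sed -n '2p;4p';python3 -m pendant '[0,0.05,0,0,0,0,1,0,0,0,0,0,0,1]'|sed -n '2p;4p'; python3 -m pendant '[-0.03,0,0.018,0,0,0,1,0,0,0,0,0,0,1]'|sed -n '2p;4p'
```

```text
tool_pos: [625.6, 105.4, 145.7]
contact_force: [-3.9, -13.4, 5.4]
tool_pos: [626.4, 105.3, 145.5]
contact_force: [-19.8, -15.4, 16.7]
tool_pos: [626.4, 105.4, 145.6]
contact_force: [-20.8, -23.8, 18.1]
tool_pos: [626.5, 105.4, 145.4]
contact_force: [-26.6, -22.9, 23.3]
```

```bash
python3 -m pendant '[0,-0.05,0,0,0,0,1,0.03,0,-0.018,0,0,0,1,0.03,0,-0.018,0,0,0,1,0,0,0,0,0,0,1]'|sed -n '2p;4p'; python3 -m pendant '[0,-0.05,0,0,0,0,1,0.03,0,-0.018,0,0,0,1,0,0,0,0,0,0,1,0,0,0,0,0,0,1]'|sed -n '2p;4p'
python3 - <<'E'
from to import *
im=snap('scene')[:,:,::-1];cv2.imwrite('pics/s3c.png',cv2.resize(im[130:215,310:420],None,fx=7,fy=7,interpolation=cv2.INTER_CUBIC))
E
```

```text
tool_pos: [626.5, 105.3, 145.5]
contact_force: [-12.3, -15.2, 10.5]
tool_pos: [626.4, 105.2, 145.5]
contact_force: [-4.1, -5.4, 4.5]
```

View pics/s3c.png

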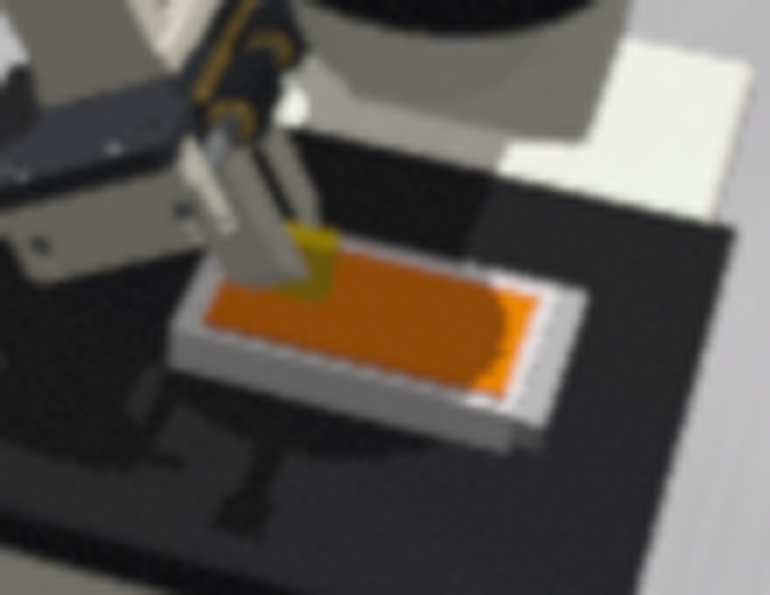

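The carrier sits flush on the end stop (crop 540,430), with no dark gap and the cover in place. I'll ease off into the rim play and lift the cover straight up a little.

```bash
python3 -m pendant '[0.03,-0.03,-0.017,0,0,0,1,0.03,-0.03,-0.017,0,0,0,1,0,0,0,0,0,0,1,0,0,0,0,0,0,1]'|sed -n '2p;4p'; python3 -m pendant '[0.034,0,-0.057,0,0,0,1,0.034,0,-0.057,0,0,0,1,0.034,0,-0.057,0,0,0,1,0.034,0,-0.057,0,0,0,1,0,0,0,0,0,0,1]'
```

```text
tool_pos: [624.8, 104.3, 145.7]
contact_force: [1.3, 0.6, 1.4]
time: 20.75
tool_pos: [617.2, 104.0, 149.4]
tcp_rot: [3.135, 0.541, -3.13]
contact_force: [0.8, -1.0, -1.0]
grip_width: 9.4
finger_force: 30.0
```

I used a row of the matrix instead of its column, so that lift also went back in x and dragged the carrier a few mm. The cover should still be inside the rim, since the rise was under 4 mm. I'll lower it straight down and push home again.

```bash
python3 -m pendant '[0.02,0,0.035,0,0,0,1,0.02,0,0.035,0,0,0,1,0.02,0,0.03,0,0,0,1,0,0,0,0,0,0,1,0,0,0,0,0,0,1]'
python3 - <<'E'
from to import *
im=snap('scene')[:,:,::-1];cv2.imwrite('pics/s4c.png',cv2.resize(im[130:215,310:420],None,fx=7,fy=7,interpolation=cv2.INTER_CUBIC))
E
```

```text
time: 21.25
tool_pos: [617.5, 104.0, 145.7]
tcp_rot: [3.135, 0.541, -3.13]
contact_force: [-0.2, 0.8, 0.1]
grip_width: 9.8
finger_force: 30.0
```

View pics/s4c.png

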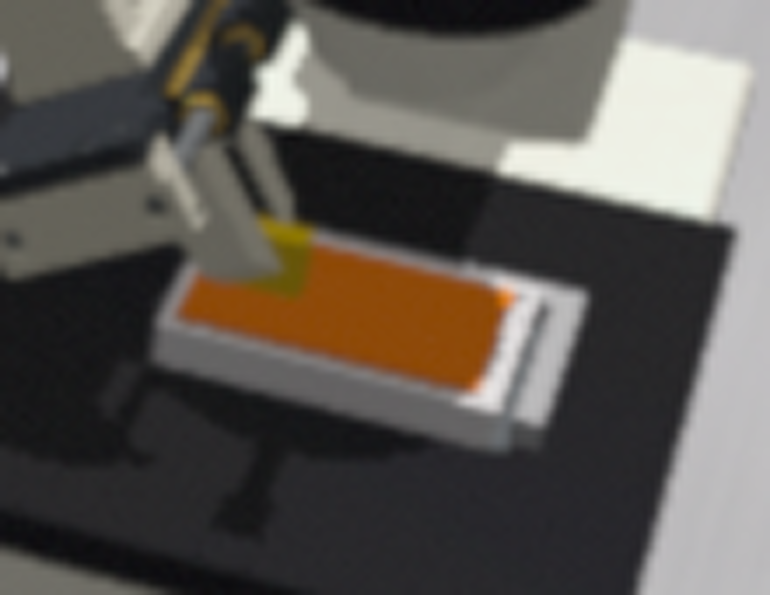

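The cover is still inside the rim, and the carrier is about 5 mm off the end stop (dark gap at crop 530,360). I'll push again.

```bash
python3 -m pendant '[-0.038,0,0.023,0,0,0,1,-0.038,0,0.023,0,0,0,1,-0.038,0,0.023,0,0,0,1,-0.038,0,0.023,0,0,0,1,-0.038,0.02,0.023,0,0,0,1,-0.038,0.02,0.023,0,0,0,1,0,0.05,0,0,0,0,1,0,0,0,0,0,0,1]'|sed -n '2p;4p';python3 -m pendant '[-0.03,0,0.018,0,0,0,1,-0.03,0,0.018,0,0,0,1,-0.03,0,0.018,0,0,0,1,0,0.05,0,0,0,0,1,0,0,0,0,0,0,1]'|sed -n '2p;4p'
```

```text
tool_pos: [625.2, 105.2, 145.7]
contact_force: [-5.1, -9.7, 3.3]
tool_pos: [626.5, 105.3, 145.5]
contact_force: [-18.9, -18.0, 13.5]
```

```bash
python3 -m pendant '[0.03,-0.05,-0.018,0,0,0,1,0.03,-0.05,-0.018,0,0,0,1,0.03,-0.03,-0.018,0,0,0,1,0.03,-0.02,-0.018,0,0,0,1,0,0,0,0,0,0,1,0,0,0,0,0,0,1]'|sed -n '2p;4p'; python3 -m pendant '[-0.034,0,-0.057,0,0,0,1,-0.034,0,-0.057,0,0,0,1,0,0,0,0,0,0,1]'|sed -n '2p;4p'
```

```text
tool_pos: [624.6, 103.9, 145.8]
contact_force: [-0.4, -0.1, -0.8]
tool_pos: [624.7, 103.8, 150.3]
contact_force: [-0.0, -0.2, 0.2]
```

```bash
python3 -m pendant '[-0.034,0,-0.057,0,0,0,1,-0.034,0,-0.057,0,0,0,1,0,0,0,0,0,0,1]'|sed -n '2p;4p'; python3 -m pendant '[0,0,-0.1,0,0,0,1,0,0,-0.2,0,0,0,1,0,0,-0.3,0,0,0,1,0,0,-0.3,0,0,0,1,0,0,-0.3,0,0,0,1,0,0,-0.3,0,0,0,1,0,0,-0.3,0,0,0,1,0,0,-0.3,0,0,0,1,0,0,-0.3,0,0,0,1,0,0,-0.3,0,0,0,1,0,0,-0.3,0,0,0,1,0,0,0,0,0,0,1]'
python3 - <<'E'
from to import *
im=snap('scene')[:,:,::-1];cv2.imwrite('pics/s5c.png',cv2.resize(im[110:230,260:430],None,fx=4.5,fy=4.5,interpolation=cv2.INTER_CUBIC))
c=camera_model('wrist');capture('wrist')
for cam in('scene','wrist'):
  for t,z in(('tray_floor',5),): print(cam,t,[(round(x['score'],2),atz(cam,x['location'],z)[:2]) for x in pinpoint(cam,t)[:2]])
E
```

```text
tool_pos: [624.7, 103.7, 154.2]
contact_force: [0.5, 0.4, -0.9]
time: 25.0
tool_pos: [578.1, 102.6, 232.4]
tcp_rot: [3.135, 0.544, -3.13]
contact_force: [0.1, -0.1, -0.7]
grip_width: 9.7
finger_force: 30.0
scene tray_floor [(0.94, array([ 564.1, -272.3]))]
wrist tray_floor []
```

View pics/s5c.png

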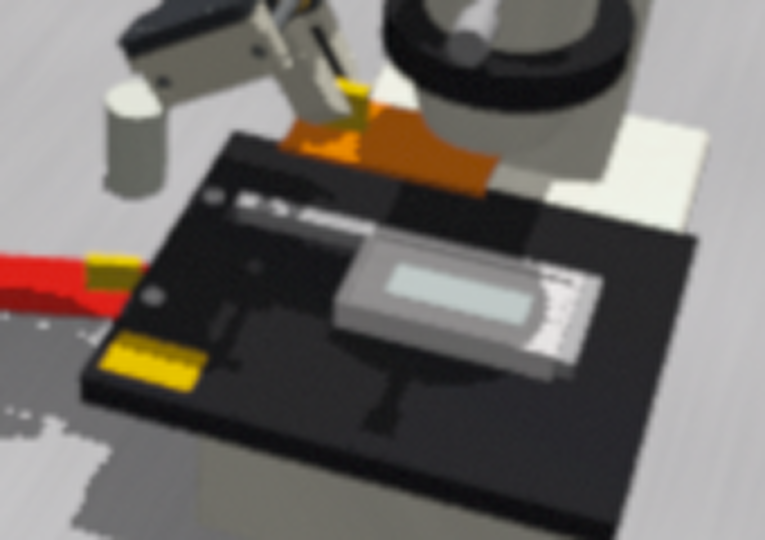

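The cover is in the gripper, below and clear of the condenser. The empty carrier is flush in both stops (crop 560,370). I'll check reachability along the way to the tray.

```bash
python3 - <<'E'
from kin import *
np.set_printoptions(precision=2,suppress=True)
for p in([578,103,232],[572,0,228],[560,-100,225],[545,-180,220],[531,-274,215],[531,-274,120],[531,-274,60],[531,-274,17]):
    b=ik(p,np.radians(31.1),.012);print(p,round(b.cost,4),b.x)
E
python3 -c "
from to import *
np.set_printoptions(precision=3,suppress=True)
o=get_obs();print(o['joint_positions']);go([531,-274,215])"
```

```text
[578, 103, 232] 0.0 [ 0.06  0.2   1.84 -0.05  0.56]
[572, 0, 228] 0.0 [-0.19  0.18  1.89  0.2   0.55]
[560, -100, 225] 0.0 [-0.44  0.18  1.89  0.4   0.61]
[545, -180, 220] 0.0 [-0.63  0.21  1.87  0.51  0.68]
[531, -274, 215] 0.0 [-0.81  0.28  1.78  0.57  0.77]
[531, -274, 120] 0.0 [-0.81  0.42  1.9   0.77  0.57]
[531, -274, 60] 0.0 [-0.81  0.53  1.95  0.98  0.47]
[531, -274, 17] 0.0 [-0.81  0.62  1.97  1.18  0.42]
[ 0.053  0.205  1.843 -0.027  0.554 -1.512]
pos [577.978 102.514 230.447] rpy deg [ 179.606   30.987 -179.343] F [ 0.427  0.662 -0.081] w 9.523497145056416
units [  1.73 -12.53  -0.53]
world x,y,z 30mm in tool units [[-0.857, -0.01, -0.515], [-0.015, 1.0, 0.006], [0.515, 0.013, -0.857]]
```

```bash
python3 -m pendant '[0.08,-0.3,-0.03,0,0,0,1,0.09,-0.6,-0.03,0,0,0,1,0.09,-0.65,-0.03,0,0,0,1,0.09,-0.65,-0.03,0,0,0,1,0.09,-0.65,-0.03,0,0,0,1,0.09,-0.65,-0.03,0,0,0,1,0.09,-0.65,-0.03,0,0,0,1,0.09,-0.65,-0.03,0,0,0,1,0.09,-0.65,-0.03,0,0,0,1,0.09,-0.65,-0.03,0,0,0,1,0.09,-0.65,-0.02,0,0,0,1,0.09,-0.65,-0.02,0,0,0,1]'|sed -n '2,4p'; python3 -m pendant '[0.09,-0.65,-0.02,0,0,0,1,0.09,-0.65,-0.02,0,0,0,1,0.09,-0.65,-0.02,0,0,0,1,0.09,-0.65,-0.02,0,0,0,1,0.09,-0.65,-0.02,0,0,0,1,0.09,-0.65,-0.02,0,0,0,1,0.09,-0.65,-0.02,0,0,0,1,0.05,-0.45,0,0,0,0,1,0,-0.25,0,0,0,0,1,0,0,0,0,0,0,1,0,0,0,0,0,0,1]'|sed -n '2,5p'
python3 - <<'E'
from to import *
go([531,-274,40]);go([531,-274,17])
im=snap('scene')
cv2.imwrite('pics/s6.png',im[:,:,::-1])
print([(round(x['score'],2),atz('scene',x['location'],5)[:2]) for x in pinpoint('scene','tray_floor')[:2]])
E
```

```text
tool_pos: [548.5, -120.7, 221.2]
tcp_rot: [3.134, 0.541, -3.13]
contact_force: [-0.2, 0.4, -1.9]
tool_pos: [531.4, -277.0, 213.7]
tcp_rot: [3.134, 0.541, -3.13]
contact_force: [0.2, 0.6, -1.7]
grip_width: 10.0
pos [ 531.4 -277.   213.7] rpy deg [ 179.6   31.  -179.3] F [ 0.2  0.6 -1.7] w 9.973870869790085
units [3.  0.1 5. ]
world x,y,z 30mm in tool units [[-0.857, -0.01, -0.515], [-0.015, 1.0, 0.007], [0.515, 0.014, -0.857]]
pos [ 531.4 -277.   213.7] rpy deg [ 179.6   31.  -179.3] F [ 0.2  0.6 -1.7] w 9.973870869790085
units [3.4 0.1 5.6]
world x,y,z 30mm in tool units [[-0.857, -0.01, -0.515], [-0.015, 1.0, 0.007], [0.515, 0.014, -0.857]]
[]
```

View pics/s6.png

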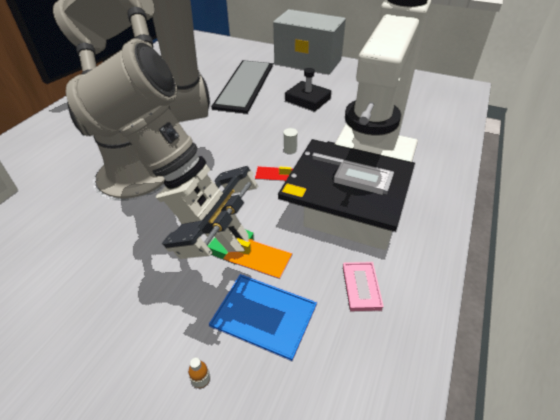

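The cover is held level above the tray (plate at 260,257; tray at 263,315), and the bystanders are clear. Descending.

```bash
python3 -m pendant '[0.29,0.01,0.486,0,0,0,1,0.29,0.01,0.486,0,0,0,1,0.29,0.01,0.486,0,0,0,1,0.29,0.01,0.486,0,0,0,1,0.29,0.01,0.486,0,0,0,1,0.29,0.01,0.486,0,0,0,1,0.29,0.01,0.486,0,0,0,1,0.29,0.01,0.486,0,0,0,1,0.29,0.01,0.486,0,0,0,1,0.29,0.01,0.486,0,0,0,1,0,0,0,0,0,0,1,0,0,0,0,0,0,1]'; python3 -c "
from to import *
go([531,-274,18])"
```

```text
time: 28.8
tool_pos: [541.9, -273.5, 57.0]
tcp_rot: [3.13, 0.512, -3.14]
contact_force: [0.2, 0.6, -0.3]
grip_width: 9.6
finger_force: 30.0
pos [ 541.9 -273.5   57. ] rpy deg [ 179.3   29.3 -179.9] F [ 0.2  0.6 -0.3] w 9.558830234537929
units [ 0.9 -0.   1. ]
world x,y,z 30mm in tool units [[-0.872, -0.002, -0.49], [-0.008, 1.0, 0.01], [0.49, 0.013, -0.872]]
```

```bash
python3 -m pendant '[0.09,0,0.08,0,-0.11,0,1,0.09,0,0.08,0,-0.11,0,1,0.09,0,0.08,0,-0.11,0,1,0.09,0,0.08,0,-0.11,0,1,0.09,0,0.08,0,0,0,1,0.09,0,0.08,0,0,0,1,0.09,0,0.08,0,0,0,1,0.09,0,0.08,0,0,0,1,0,0,0,0,0,0,1,0,0,0,0,0,0,1]'; python3 -c "
from to import *
np.set_printoptions(precision=2,suppress=True)
print(get_obs()['joint_positions']);go([531,-274,18])"
```

```text
time: 29.8
tool_pos: [545.0, -274.1, 45.6]
tcp_rot: [3.124, 0.505, 3.131]
contact_force: [0.8, -0.3, -1.3]
grip_width: 9.7
finger_force: 30.0
[-0.78  0.57  1.9   0.89  0.47 -3.1 ]
pos [ 545.02 -274.09   45.57] rpy deg [179.    28.92 179.37] F [ 0.77 -0.34 -1.33] w 9.687226581181216
units [ 0.85 -0.01  0.58]
world x,y,z 30mm in tool units [[-0.875, 0.01, -0.484], [0.003, 1.0, 0.015], [0.484, 0.012, -0.875]]
```

```bash
python3 -m pendant '[0,0,0,0.33,0,0.58,1,0,0,0,0.33,0,0.58,1,0,0,0,0.33,0,0.58,1,0,0,0,0.33,-0.16,0.58,1,0,0,0,0.33,-0.16,0.58,1,0,0,0,0.33,-0.16,0.58,1,0,0,0,0,0,0,1,0,0,0,0,0,0,1]'; python3 -c "
from to import *
np.set_printoptions(precision=2,suppress=True)
print(get_obs()['joint_positions']);go([531,-265,25])
R=Ro.from_euler('xyz',get_obs()['tcp_rot']);print('z',R.apply([0,0,1]),'y',R.apply([0,1,0]))"
```

```text
time: 30.6
tool_pos: [545.1, -277.5, 49.6]
tcp_rot: [3.117, 0.531, 2.853]
contact_force: [-0.7, 0.1, -0.3]
grip_width: 9.5
finger_force: 30.0
[-0.72  0.54  1.96  0.99  0.28 -2.93]
pos [ 545.14 -277.49   49.62] rpy deg [178.57  30.42 163.46] F [-0.69  0.13 -0.3 ] w 9.506422945510556
units [0.91 0.25 0.43]
world x,y,z 30mm in tool units [[-0.827, 0.245, -0.506], [0.272, 0.962, 0.021], [0.492, -0.12, -0.862]]
z [ 0.49 -0.12 -0.86] y [0.27 0.96 0.02]
```

```bash
cat >> kin.py <<'E'
def rot(q): return Z(q[0])*Y(q[1])*Y(q[2])*Z(q[3])*Y(q[4])
# q6 offset from measured pose
_q=[-.72,.54,1.96,.99,.28,-2.93];_R=Ro.from_euler('xyz',[3.117,.531,2.853])
c6=(rot(_q).inv()*_R).as_rotvec();OFF=c6[2]-_q[5]
def q6(q,lean,yaw):
    R=Ro.from_euler('zyx',[yaw+np.pi,lean,np.pi]) # half-turned tool
    v=(rot(q).inv()*R).as_rotvec()[2]-OFF
    return (v+np.pi)%(2*np.pi)-np.pi
E
python3 - <<'E'
from kin import *
np.set_printoptions(precision=2,suppress=True);print(c6,OFF)
for lean in(30,31):
  for yaw in(-16,-12,-8,-4,0,4):
    for tx,ty in((545,-265),(520,-265),(550,-240),(520,-290)):
      for z in (40,17,):
        b=ik([tx,ty,z],np.radians(lean),np.radians(yaw))
        Q=q6(b.x,np.radians(lean),np.radians(yaw))
        if z==17 and b.cost<.01: print(lean,yaw,tx,ty,z,round(b.cost,3),b.x,round(Q,2))
E
```

```text
[-0.    0.01 -1.35] 1.579440024793707
30 -12 520 -265 17 0.007 [-0.75  0.58  2.04  1.35  0.28] 2.49
30 -12 520 -290 17 0.0 [-0.79  0.6   2.    1.26  0.29] 2.55
30 -8 545 -265 17 0.0 [-0.73  0.61  1.97  1.2   0.3 ] 2.74
30 -8 520 -265 17 0.0 [-0.77  0.59  2.03  1.29  0.31] 2.6
30 -8 550 -240 17 0.001 [-0.68  0.6   1.99  1.25  0.28] 2.73
30 -8 520 -290 17 0.0 [-0.81  0.6   1.99  1.21  0.34] 2.66
30 -4 545 -265 17 0.0 [-0.75  0.61  1.96  1.15  0.35] 2.84
30 -4 520 -265 17 0.0 [-0.79  0.59  2.02  1.23  0.36] 2.72
30 -4 550 -240 17 0.0 [-0.7   0.6   1.98  1.21  0.32] 2.82
30 -4 520 -290 17 0.0 [-0.83  0.61  1.97  1.15  0.38] 2.76
30 0 545 -265 17 0.0 [-0.77  0.62  1.94  1.11  0.4 ] 2.94
30 0 520 -265 17 0.0 [-0.8   0.6   2.    1.17  0.4 ] 2.83
30 0 550 -240 17 0.0 [-0.72  0.61  1.97  1.16  0.37] 2.93
30 0 520 -290 17 0.0 [-0.84  0.61  1.96  1.1   0.43] 2.87
30 4 545 -265 17 0.0 [-0.78  0.63  1.92  1.06  0.45] 3.04
30 4 520 -265 17 0.0 [-0.82  0.61  1.98  1.11  0.45] 2.94
30 4 550 -240 17 0.0 [-0.74  0.62  1.95  1.11  0.41] 3.03
30 4 520 -290 17 0.0 [-0.86  0.62  1.94  1.05  0.48] 2.98
31 
[... 354 characters left out ...]
7
31 -4 545 -265 17 0.0 [-0.75  0.61  1.97  1.24  0.35] 2.75
31 -4 520 -265 17 0.0 [-0.79  0.59  2.03  1.31  0.36] 2.63
31 -4 550 -240 17 0.0 [-0.7   0.61  2.    1.3   0.32] 2.73
31 -4 520 -290 17 0.0 [-0.83  0.61  1.99  1.23  0.39] 2.68
31 0 545 -265 17 0.0 [-0.77  0.62  1.95  1.18  0.4 ] 2.86
31 0 520 -265 17 0.0 [-0.81  0.6   2.01  1.24  0.41] 2.76
31 0 550 -240 17 0.0 [-0.72  0.61  1.98  1.24  0.37] 2.84
31 0 520 -290 17 0.0 [-0.85  0.62  1.97  1.17  0.43] 2.8
31 4 545 -265 17 0.0 [-0.79  0.63  1.94  1.12  0.45] 2.97
31 4 520 -265 17 0.0 [-0.83  0.61  1.99  1.17  0.45] 2.88
31 4 550 -240 17 0.0 [-0.74  0.62  1.96  1.17  0.42] 2.96
31 4 520 -290 17 0.0 [-0.87  0.62  1.95  1.11  0.48] 2.91
```

Run:
```python
from kin import *
np.set_printoptions(precision=2,suppress=True)
lean=np.radians(31)
# sanity vs measured at (531,-277,214),yaw .7
for yaw in(1,-30,-60,-70,-80,-90,-100):
  y=np.radians(yaw)
  for z in (214,100,50,17):
    p=[564-34*np.cos(y),-274-34*np.sin(y),z]
    b=ik(p,lean,y);print(yaw,np.round(p),round(b.cost,3),b.x,round(q6(b.x,lean,y),2))
```

```text
1 [ 530. -275.  214.] 0.0 [-0.82  0.28  1.78  0.58  0.78] -2.74
1 [ 530. -275.  100.] 0.0 [-0.82  0.46  1.92  0.83  0.54] -3.06
1 [ 530. -275.   50.] 0.0 [-0.82  0.55  1.95  1.02  0.46] 3.01
1 [ 530. -275.   17.] 0.0 [-0.82  0.62  1.97  1.17  0.43] 2.84
-30 [ 535. -257.  214.] 0.0 [-0.6   0.23  1.86  0.08  0.51] -2.68
-30 [ 535. -257.  100.] 0.111 [-0.6   0.42  1.95  0.16  0.28] -2.77
-30 [ 535. -257.   50.] 0.733 [-0.61  0.52  1.93  0.2   0.28] -2.84
-30 [ 535. -257.   17.] 0.715 [-0.62  0.61  2.14  2.84  0.28] 0.79
-60 [ 547. -245.  214.] 0.0 [-0.38  0.31  1.74 -0.51  0.71] -2.53
-60 [ 547. -245.  100.] 0.0 [-0.38  0.48  1.87 -0.77  0.47] -2.22
-60 [ 547. -245.   50.] 0.0 [-0.38  0.57  1.91 -0.98  0.39] -2.0
-60 [ 547. -245.   17.] 0.06 [-0.39  0.63  1.9  -1.    0.37] -1.98
-70 [ 552. -242.  214.] 0.0 [-0.33  0.36  1.67 -0.57  0.84] -2.63
-70 [ 552. -242.  100.] 0.0 [-0.33  0.52  1.79 -0.77  0.62] -2.37
-70 [ 552. -242.   50.] 0.0 [-0.33  0.6   1.83 -0.9   0.54] -2.21
-70 [ 552. -242.   17.] 0.001 [-0.33  0.66  1.84 -1.    0.49] -2.11
-80 [ 558. -241.  214.] 0.0 [-0.29  0.42  1.58 -0.59  0.97] -2.77
-80 [ 558. -241.  100.] 0.0 [-0.29  0.56  1.71 -0.73  0.76] -2.56
-80 [ 558. -241.   50.] 0.0 [-0.29  0.64  1.74 -0.83  0.68] -2.45
-80 [ 558. -241.   17.] 0.0 [-0.29  0.7   1.75 -0.9   0.63] -2.36
-90 [ 564. -240.  214.] 0.0 [-0.27  0.47  1.49 -0.59  1.1 ] -2.94
-90 [ 564. -240.  100.] 0.0 [-0.27  0.61  1.61 -0.69  0.9 ] -2.77
-90 [ 564. -240.   50.] 0.0 [-0.27  0.68  1.64 -0.75  0.82] -2.68
-90 [ 564. -240.   17.] 0.0 [-0.27  0.74  1.65 -0.8   0.77] -2.62
-100 [ 570. -241.  214.] 0.0 [-0.26  0.53  1.38 -0.57  1.23] -3.13
-100 [ 570. -241.  100.] 0.0 [-0.26  0.66  1.5  -0.64  1.03] -2.99
-100 [ 570. -241.   50.] 0.0 [-0.26  0.73  1.53 -0.68  0.95] -2.92
-100 [ 570. -241.   17.] 0.0 [-0.26  0.78  1.55 -0.71  0.9 ] -2.87
```

```bash
python3 -m pendant '[-0.15,0.01,-0.26,0,0,0,1,-0.25,0.01,-0.43,0,0,0,1,-0.25,0.01,-0.43,0,0,0,1,-0.25,0.01,-0.43,0,0,0,1,-0.25,0.01,-0.43,0,0,0,1,-0.25,0.01,-0.43,0,0,0,1,-0.25,0.01,-0.43,0,0,0,1,-0.25,0.01,-0.43,0,0,0,1,-0.25,0.01,-0.43,0,0,0,1,-0.25,0.01,-0.43,0,0,0,1,-0.25,0.01,-0.43,0,0,0,1,0,0,0,0,0,0,1]'|sed -n '2,3p'; python3 -m pendant '[0,0,0,0.5,0,0.86,1,0,0,0,0.5,0,0.86,1,0,0,0,0.5,0,0.86,1,0,0,0,0.5,0,0.86,1,0,0,0,0.5,0,0.86,1,0,0,0,0.5,0,0.86,1,0,0,0,0.5,0,0.86,1,0,0,0,0.5,0,0.86,1,0,0,0,0.5,0,0.86,1,0,0,0,0.5,0,0.86,1]'|sed -n '2,3p'; python3 -m pendant '[0,0,0,0.5,0,0.86,1,0,0,0,0.5,0,0.86,1,0,0,0,0.5,0,0.86,1,0,0,0,0.5,0,0.86,1,0,0,0,0.5,0,0.86,1,0,0,0,0.5,0,0.86,1,0,0,0,0.5,0,0.86,1,0,0,0,0.5,0,0.86,1,0,0,0,0,0,0,1,0,0,0,0,0,0,1]'; python3 -c "
from to import *
np.set_printoptions(precision=2,suppress=True)
print(get_obs()['joint_positions']);go([563,-240,120]);go([563,-240,17])
R=Ro.from_euler('xyz',get_obs()['tcp_rot']);print('z',R.apply([0,0,1]),'y',R.apply([0,1,0]))"
```

```text
tool_pos: [545.0, -278.3, 209.9]
tcp_rot: [3.118, 0.534, 2.853]
tool_pos: [543.8, -277.0, 206.3]
tcp_rot: [3.12, 0.514, 2.157]
time: 33.8
tool_pos: [544.1, -277.1, 206.6]
tcp_rot: [3.131, 0.506, 1.612]
contact_force: [-0.4, 0.2, -1.0]
grip_width: 9.9
finger_force: 30.0
[-0.37  0.44  1.55 -0.55  1.   -0.14]
pos [ 544.11 -277.14  206.55] rpy deg [179.4   28.98  92.35] F [-0.42  0.21 -1.03] w 9.854070850884206
units [2.46 0.66 1.94]
world x,y,z 30mm in tool units [[-0.036, 0.874, -0.484], [0.999, 0.046, 0.009], [0.03, -0.484, -0.875]]
pos [ 544.11 -277.14  206.55] rpy deg [179.4   28.98  92.35] F [-0.42  0.21 -1.03] w 9.854070850884206
units [4.12 0.63 4.95]
world x,y,z 30mm in tool units [[-0.036, 0.874, -0.484], [0.999, 0.046, 0.009], [0.03, -0.484, -0.875]]
z [ 0.03 -0.48 -0.87] y [1.   0.05 0.01]
```

```bash
python3 -m pendant '[0.31,0.08,0.24,0,-0.06,0,1,0.31,0.08,0.24,0,-0.06,0,1,0.31,0.08,0.24,0,-0.06,0,1,0.31,0.08,0.24,0,-0.06,0,1,0.31,0.08,0.24,0,-0.06,0,1,0.31,0.08,0.24,0,-0.06,0,1,0.31,0.08,0.24,0,-0.06,0,1,0.31,0.08,0.24,0,-0.06,0,1,0,0,0,0,0,0,1,0,0,0,0,0,0,1]'|sed -n '1,3p'
python3 - <<'E'
from to import *
go([563,-240,30]);go([563,-240,17])
snap('scene','s7.png');snap('top','t7.png')
print([(round(x['score'],2),atz('top',x['location'],5)[:2]) for x in pinpoint('top','tray_floor')[:2]])
a=cv2.imread('pics/s7.png')[190:390,150:400];b=cv2.imread('pics/t7.png')[100:300,250:500]
cv2.imwrite('pics/s7c.png',cv2.resize(np.hstack([a,b]),None,fx=1.6,fy=1.6))
E
```

```text
time: 34.8
tool_pos: [562.6, -240.5, 120.4]
tcp_rot: [3.13, 0.54, 1.609]
pos [ 562.6 -240.5  120.4] rpy deg [179.3  30.9  92.2] F [ 0.2 -0.1 -1.1] w 9.752028523675055
units [ 1.6 -0.   2.6]
world x,y,z 30mm in tool units [[-0.033, 0.857, -0.514], [0.999, 0.044, 0.01], [0.031, -0.513, -0.858]]
pos [ 562.6 -240.5  120.4] rpy deg [179.3  30.9  92.2] F [ 0.2 -0.1 -1.1] w 9.752028523675055
units [ 1.8 -0.   3. ]
world x,y,z 30mm in tool units [[-0.033, 0.857, -0.514], [0.999, 0.044, 0.01], [0.031, -0.513, -0.858]]
[(0.87, array([ 571.8, -271.3]))]
```

View pics/s7c.png

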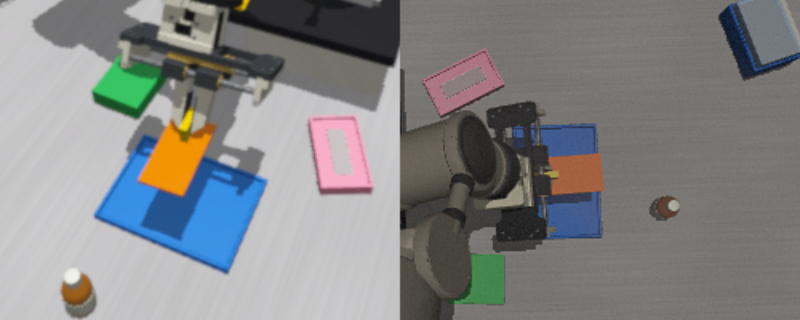

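Run:
```python
from to import *
im=cv2.imread('pics/t7.png');h=cv2.cvtColor(im,cv2.COLOR_BGR2HSV)
org=(h[:,:,0]<14)&(h[:,:,1]>130)&(h[:,:,2]>80);org[:, :340]=0;org[:190]=0;org[225:]=0
blu=(h[:,:,0]>100)&(h[:,:,0]<125)&(h[:,:,1]>120);blu[:170]=0;blu[260:]=0;blu[:,:310]=0;blu[:,385:]=0
for r in(200,205,210,214):
    c=np.where(org[r])[0]
    if len(c): print('cover end',r,atz('top',(c.max()+.5,r),111))
r=np.where(org.any(1))[0];print('cover x',atz('top',(365,r.min()-.5),111),atz('top',(365,r.max()+.5),111))
for r in(185,190,240):
    c=np.where(blu[r])[0];print('tray',r,atz('top',(c.max()+.5,r),12),atz('top',(c.min()-.5,r),12))
c=np.where(blu.any(1))[0];print('tray x',atz('top',(360,c.min()),12),atz('top',(360,c.max()),12))
```

```text
cover end 200 [ 583.3 -327.9  111. ]
cover end 205 [ 570.9 -327.3  111. ]
cover end 210 [ 558.6 -329.1  111. ]
cover end 214 [ 548.8 -328.6  111. ]
cover x [ 595.1 -302.9  111. ] [ 524.  -299.3  111. ]
tray 185 [ 636.5 -342.3   12. ] [ 640.7 -206.1   12. ]
tray 190 [ 623.  -341.6   12. ] [ 626.3 -234.9   12. ]
tray 240 [ 489.5 -342.5   12. ] [ 492.1 -255.7   12. ]
tray x [ 656.5 -309.8   12. ] [ 469.7 -300.7   12. ]
```

```bash
python3 -m pendant '[0.175,0,0.275,0,0,0,1,0.175,0,0.275,0,0,0,1,0.175,0,0.275,0,0,0,1,0.175,0,0.275,0,0,0,1,0.175,0,0.275,0,0,0,1,0.175,0,0.275,0,0,0,1,0.175,0,0.275,0,0,0,1,0.175,0,0.275,0,0,0,1,0.175,0,0.275,0,0,0,1,0.175,0,0.275,0,0,0,1,0,0,0,0,0,0,1,0,0,0,0,0,0,1]'; python3 -c "
from to import *
go([563,-238,17])"
```

```text
time: 36.15
tool_pos: [563.8, -238.1, 23.0]
tcp_rot: [3.129, 0.54, 1.608]
contact_force: [-0.0, 0.1, -0.5]
grip_width: 9.8
finger_force: 30.0
pos [ 563.8 -238.1   23. ] rpy deg [179.3  31.   92.1] F [-0.   0.1 -0.5] w 9.81807048173306
units [ 0.1 -0.   0.2]
world x,y,z 30mm in tool units [[-0.032, 0.857, -0.514], [0.999, 0.044, 0.011], [0.031, -0.514, -0.857]]
```

```bash
python3 -m pendant '[0.017,0,0.029,0,0,0,1,0.017,0,0.029,0,0,0,1,0.017,0,0.029,0,0,0,1,0.017,0,0.029,0,0,0,1,0.017,0,0.029,0,0,0,1,0,0,0,0,0,0,1]'|sed -n '2p;4p'; python3 -m pendant '[0.017,0,0.029,0,0,0,1,0.017,0,0.029,0,0,0,1,0,0,0,0,0,0,1,0,0,0,0,0,0,1]'|sed -n '2p;4p'
```

```text
tool_pos: [563.8, -238.1, 17.9]
contact_force: [0.5, 0.7, -0.6]
tool_pos: [564.1, -238.2, 16.6]
contact_force: [-1.1, 2.7, 4.3]
```

```bash
python3 -m pendant '[0,0,0,0,0,0,0.7,0,0,0,0,0,0,0.5,0,0,0,0,0,0,0,0,0,0,0,0,0,-0.3,0,0,0,0,0,0,-0.3,0,0,0,0,0,0,-0.3,0,0,0,0,0,0,-0.3]'|sed -n '2p;4,6p'; python3 -m pendant '[0,0,-0.1,0,0,0,-0.3,0,0,-0.3,0,0,0,-0.3,0,0,-0.4,0,0,0,-0.3,0,0,-0.4,0,0,0,-0.3,0,0,-0.4,0,0,0,-0.3,0,0,-0.4,0,0,0,-0.3,0,0,-0.4,0,0,0,-0.3,0,0,-0.4,0,0,0,-0.3,0,0,-0.4,0,0,0,-0.3,0,0,0,0,0,0,-0.3]'
python3 - <<'E'
from to import *
a=snap('scene')[:,:,::-1][130:400,150:430];b=snap('top')[:,:,::-1][100:300,150:400]
b=cv2.resize(b,(int(250*1.35),270))
cv2.imwrite('pics/s8.png',cv2.resize(np.hstack([a,b]),None,fx=1.28,fy=1.28,interpolation=cv2.INTER_CUBIC))
for c in('scene','top'):
  for t,z in(('cover_mid',7),('carrier_mid',129),('tray_floor',5)): print(c,t,[(round(x['score'],2),atz(c,x['location'],z)[:2]) for x in pinpoint(c,t)[:3]])
E
```

```text
tool_pos: [563.9, -238.2, 16.1]
contact_force: [-0.0, 0.0, -0.0]
grip_width: 56.5
finger_force: 0.0
time: 38.85
tool_pos: [561.8, -188.2, 100.2]
tcp_rot: [3.126, 0.541, 1.607]
contact_force: [0.6, -0.5, 0.6]
grip_width: 59.7
finger_force: 0.0
scene cover_mid [(0.83, array([ 563. , -272.8])), (0.51, array([381.3, 165. ]))]
scene carrier_mid [(0.86, array([ 744.8, -210.7])), (0.65, array([714.9, 115.5])), (0.58, array([653.8, 112.2]))]
scene tray_floor [(0.6, array([ 568.1, -280.5]))]
top cover_mid [(0.64, array([386.8, 169.5])), (0.61, array([ 561.8, -267.9]))]
top carrier_mid [(0.78, array([ 712.5, -125.1])), (0.61, array([647.1, 103.8]))]
top tray_floor [(0.61, array([ 570.6, -278.2]))]
```

View pics/s8.png

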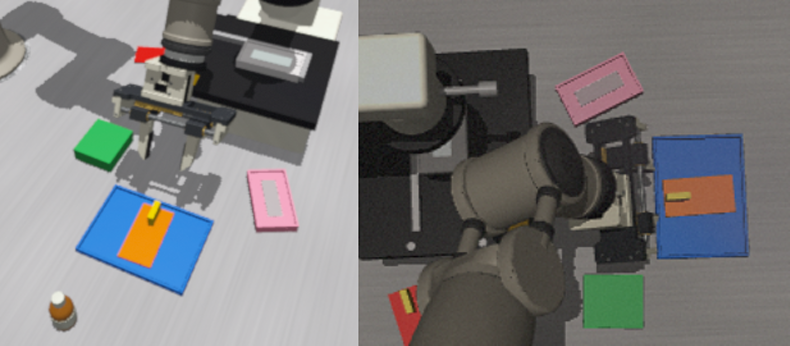

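The cover lies flat, rib up, inside the tray walls (scene crop 150,235). The carrier is flush in the corner (275,60), and the bystanders have not moved.

```bash
python3 -c "
from plant import *
print(close_job())"
```

```text
the job is handed in; nothing more can be done
None
```

The job is handed in at about 39 s of the 72 s allowed: in the last pictures the carrier sits home against both stops and the orange cover lies flat, rib up, inside the blue tray; one wrong lift dragged the carrier back about 5 mm, so I pushed it home again, and no verdict came back on hand-in.

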